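Hold the toaster lever down for the untoasted slice

TASK

One side of the toaster holds a pale, untoasted slice and the other a dark brown one that is already done. Find the lever on the pale slice's side and press it down without slamming it, past the first two clicks (bun and crumpet heights) to the third at the bottom, full toasting depth; leave the other lever and the brown toast up, and knock nothing else about. The catch is worn out and the lever springs back when let go, so keep it down: finish while your gripper is still holding it there.

Things in the scene. Friction and masses are not known exactly. Their poses are not given: they have to be found in the camera images.
- toaster: white four-slice toaster fixed on the worktop, 280 deep (x) x 316 wide (y) x 190 mm tall. Origin: centre of its underside; x axis from its front face (120 mm before the origin) to its back, y to its left, z up. The two slots on the +y side belong to the left lever (lever1), those on the -y side to the right one (lever2). Slots run along y; their middles lie at x = -32 or 53, y = 76 or -76 mm
- lever1_top (a point): middle of the top face of the left lever's black knob on the toaster's front face; moves with it. The knob is 13 mm deep (x), 31 wide (y), 12 high and stands 6 to 20 mm out from the face. With the lever up this point is 152 mm above the worktop, 37 mm below the toaster's top; axes as the toaster's
- lever2_top (a point): the same point of the right lever's knob, 138 mm to the right of the left lever
- toaster_lever1 (a joint): travel of the left lever straight down, m: 0 up, 0.078 bottom stop. Three clicks: resistance rises by 2 to 3 N from 6 mm before 0.020, 0.042 and 0.064 and falls off beyond each; past 0.068 it is in the third, lowest position. A spring pushes it up, net of weight, with about 4 N at the top, 11 N at the bottom; friction 1.5 N. It never latches: let go, it returns to 0
- toaster_lever2 (a joint): the same for the right lever
- pale_slice: pale untoasted bread slice, 112 tall x 108 wide x 20 mm thick, standing upright in a slot on the carriage of its side's lever, its top 40 mm above the toaster's top; it rides down with that lever. Origin: middle of its lower edge, 118 mm above the worktop with the lever up
- brown_toast: dark brown finished toast of the same size and stance in a slot on the toaster's other side; origin as the pale slice's
- pepper: wooden pepper mill, 58 mm across, 170 mm tall, bystander on the right; origin at the centre of its underside
- salt: glass salt shaker, 44 mm across, 90 mm tall, bystander on the right; origin at the centre of its underside
- plate: white plate, 200 mm across, 18 mm high, bystander on the right, in front of the fixed dish rack (up to 240 mm tall with its glasses) that stands right of the toaster; origin at the centre of its underside
- fruit: yellow lemon, about 71 x 53 x 51 mm, bystander on the left; origin at its underside
- bulb: garlic bulb, 56 mm, bystander on the left; origin at its underside
- red_spoon: teaspoon with a red handle, 132 mm long, lying between toaster and plate, bystander; origin at its underside
There are look-alikes about, which are no part of the job. Leave any pink look-alike of the pale_slice alone.

How it is judged:
By the outcome, as a careful person would: the job done as asked, in the order asked, and still so for the second after the job is handed in, while the arm keeps its last pose, push and grip.
It also fails if it takes over 35 s, if anything falls off the work surface, if the arm or the gripper's body presses on something with over 40 N, if the wrist force passes 120 N, or if a joint passes its speed limit or range.

ROBOT

A 7-joint arm with a two-finger parallel gripper is mounted at the origin on a cart in front of the work surface, level with it; the furniture and walls round the work are solid. World frame = base frame: x ahead of the robot, y to its left, z up, the work surface at z = 0. Lengths are in mm, angles in rad, forces in N, time in s.
With the tool pointing down it reaches from about 400 to 875 mm from the base axis. Payload 4.4 kg.
Tool frame: the origin (TCP) lies midway between the tips of the shut fingers; the grasp point (between the pads) lies ctrl.grip_depth behind it (ctrl.grip_depth is the distance from the TCP to the grasp point, in mm); z points along the fingers, y is the line along which they close (so a half turn about z gives the same grasp; the last joint's range is limited). The gripper opens to 85 mm and grips with 20 to 120 N. Pads are 22 mm wide; open, the fingers measure 114 mm over their backs; the gripper's body (76 mm by 85 mm) begins 54 mm behind the grasp point. The pads swing forward as they close: fully open they stand 13 mm farther back than shut.
Start: joints at [1.23, 0.628, 0.038, 1.517, -0.027, 0.996, -0.02], TCP at [176.408, -625.618, 231.313] pointing down, gripper open.
Joint ranges: [-3.06, 3.06], [-0.37, 2.12], [-1.25, 1.32], [0.18, 2.47], [-1.1, 4.24], [0.23, 1.98], [-2.94, 2.94]. Speed limits (rad/s): [2.57, 2.57, 3.14, 3.14, 3.14, 3.14, 3.14].

INTERFACE

Orientations are given as [roll, pitch, yaw] about the fixed x, y, z axes, in that order (R = Rz(yaw) Ry(pitch) Rx(roll)).
In Python, from cell import ctrl gives the robot as it stands.
- The arm moves only by the tool carry_out, never from a script. Its argument "deltas" is one flat list of numbers, 7 for each row, row after row: the turn, a rotation vector about the tool's x, y, z in degrees, then the shift along the tool's x, y, z in m, then the closure, from -1 (fully open) to 1 (shut). In form: [wx, wy, wz, dx, dy, dz, claw, wx, wy, wz, dx, dy, dz, claw, ...]. A call has 1 to 12 rows; each row shifts and turns the commanded pose from where the row before left it, along the tool's axes as they then stand; what a row does not reach is not made up. A row lasts 1/8 s, in which the tool goes at most 62.5 mm and 10.7 degrees, less where a joint would pass 70% of its speed; a pose out of reach is approached as far as the arm can. A call with a gripper value outside its range is refused whole. The fingers move at their own pace and stop on an object; the grip force is fixed at half the most. Time passes only in rows, so rows that do not move let the fingers close. It gives the time, the measured TCP pose, the force, the opening and the grip force at its end, in the units of the state.
- ctrl.read_state(): the state, without advancing time (a new reading comes with each control period).
- ctrl.get_image(name): name is "side" or "top" or "wrist"; returns the picture (420x560x3 uint8, red, green, blue); there is no depth.
- ctrl.calibration(name): a dict with "mtx" (3x3 intrinsics, pixels), "R" (3x3) and "t" (3): a world point X has camera coordinates R X + t. Camera axes: x right, y down, z forward; pixel columns grow to the right and rows downward; lengths in mm; the calibration is good to about 2 mm. The wrist camera is an equidistant fisheye: a pixel r from the principal point sees the ray r / f radians off the axis. A picture is of the moment at which its call begins: read the wrist's pose just before it. calibration takes no time and is no camera call; for the wrist camera it gives the pose at the moment of the call.
- ctrl.finish_job(): hands the job in; it is judged then, once.
The state is a dict: "clock": time; "qpos": joint angles; "qd": joint speeds; "tau": joint torques, N m; "eef_pos": TCP position; "tool_rot": TCP orientation; "force": force on the tool from outside, world axes, zero at the start; "torque": the same for the moment, N m; "width": finger opening in mm; "gripper_force": force on a finger pad.
Only numpy, scipy, OpenCV 4.12 (cv2) and the standard library are available. Lean on these libraries where they do the work, as an engineer would, in place of code of your own. Each camera call takes 0.05 s, during which the arm holds its last target. There are 200 camera calls.

## Working session

There is one attempt and no reset: what is moved stays moved. The work goes in short steps, Python scripts to look and compute and a tool call to move; the robot and the scene stay as the last step left them, time stands still between calls to the robot, and variables do not carry over. Pictures are saved under pics/ and viewed, at most 10 in all, crops included, and the job is handed in when it is done.

Besides the shell and the picture viewer there is one more tool, called as name(argument=value, ...) on one line, values as JSON. carry_out: Moves the arm, as the interface text tells. Its arguments: {"type":"object","properties":{"deltas":{"type":"array"}},"required":["deltas"]}

```bash
mkdir -p pics
python3 - <<'E'
from cell import ctrl
import cv2
for n in ["side","top","wrist"]:
    c=ctrl.calibration(n); print(n,c)
    cv2.imwrite(f"pics/{n}0.png",ctrl.get_image(n)[:,:,::-1])
print(ctrl.read_state(),ctrl.grip_depth)
E
```

```text
side {'mtx': array([[434.66798693,   0.        , 286.72563464],
       [  0.        , 434.66798693, 207.01629079],
       [  0.        ,   0.        ,   1.        ]]), 'R': array([[ 0.95424807, -0.29878937,  0.01164167],
       [-0.15966817, -0.54207965, -0.82501862],
       [ 0.25281751,  0.78541363, -0.56498562]]), 't': array([-606.17554663,  158.05179305, 1095.57933946])}
top {'mtx': array([[382.69523227,   0.        , 273.59958917],
       [  0.        , 382.69523227, 204.96082515],
       [  0.        ,   0.        ,   1.        ]]), 'R': array([[-0.01811062, -0.99982156,  0.00537102],
       [-0.98601571,  0.01696995, -0.16578611],
       [ 0.16566538, -0.0082984 , -0.98614711]]), 't': array([ -22.20747274,  642.11512728, 1096.91934552])}
wrist {'mtx': array([[325.1922621 ,   0.        , 279.58050654],
       [  0.        , 325.1922621 , 209.39505144],
       [  0.        ,   0.        ,   1.        ]]), 'R': array([[ 0.27109263, -0.96254871, -0.00296249],
       [-0.91496429, -0.25864426,  0.30974748],
       [-0.29891326, -0.08125969, -0.95081424]]), 't': array([-647.70190548,  -40.33600922,  382.45286765])}
{'clock': 0.15, 'qpos': array([ 1.23014979,  0.62911413,  0.03846028,  1.51812948, -0.02704427,
        0.99627369, -0.01998468]), 'qd': array([ 0.00038866, -0.00209622,  0.00050963, -0.00237806, -0.00063476,
       -0.00120689,  0.00080843]), 'tau': array([ 1.80119350e-03, -5.63804162e+01,  1.22784130e+00, -1.93652880e+01,
        1.11336802e-02,  7.36143789e-03, -4.35670316e-06]), 'eef_pos': array([ 176.32265501, -625.15069443,  230.61601517]), 'tool_rot': array([-3.14018544e+00, -2.52539470e-05,  2.74828330e-01]), 'force': array([ 0.04758381,  1.23726816, -0.33290427]), 'torque': array([ 0.01454378, -0.00197214, -0.00527232]), 'gripper_force': 0.0, 'width': 85.29543401044808} 18.700000000000003
```

View pics/side0.png

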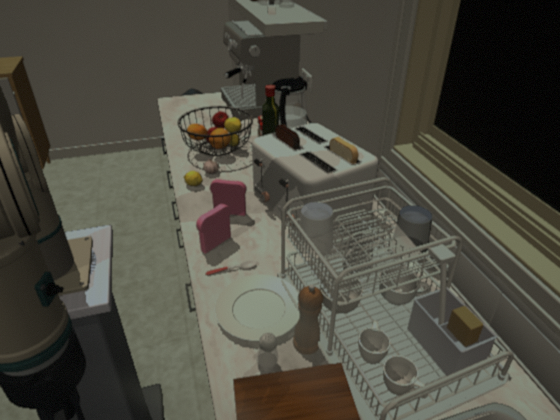

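View pics/top0.png

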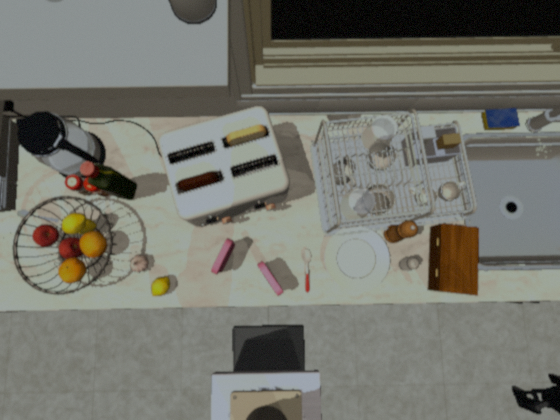

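The top view shows the pale slice at about (245,132), on the image right (-y side), and the brown toast at (200,181) on the left, so lever2 is the target. Two pink look-alikes stand in front at (222,255) and (270,277).

Run:
```python
import cv2,numpy as np
a=cv2.imread("pics/side0.png")[110:220,240:390]; b=cv2.imread("pics/top0.png")[100:300,150:325]
cv2.imwrite("pics/s1.png",cv2.convertScaleAbs(cv2.resize(a,None,fx=5,fy=5,interpolation=cv2.INTER_CUBIC),alpha=1.5))
cv2.imwrite("pics/t1.png",cv2.convertScaleAbs(cv2.resize(b[:130],None,fx=4.5,fy=4.5,interpolation=cv2.INTER_CUBIC),alpha=1.5))
```

```text
(no output)
```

View pics/s1.png

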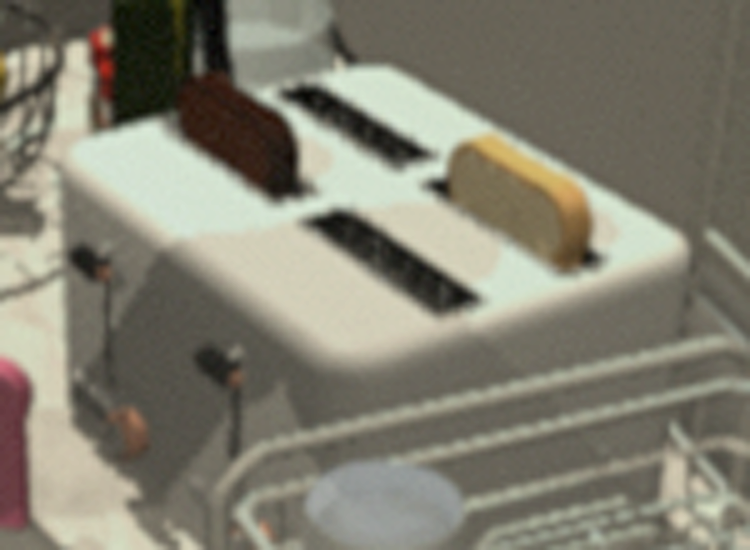

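View pics/t1.png

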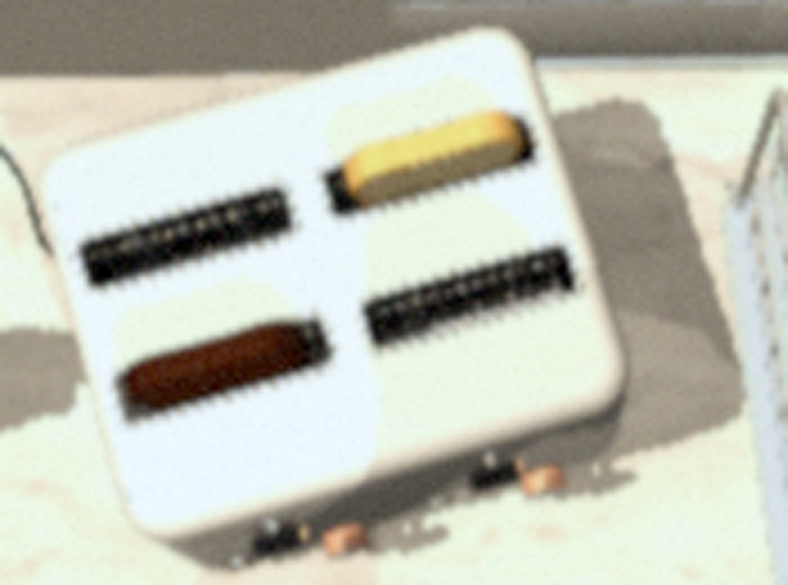

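Side crop: lever2's knob is at (212,362) and lever1's at (88,262). Top crop: lever2 is at (493,470) and lever1 at (277,538). The brown dials beside the levers are not levers. Next I triangulate the knobs and fit the toaster pose.

```bash
cat > h.py <<'E'
import numpy as np,cv2
from cell import ctrl
from scipy.optimize import least_squares
from scipy.spatial.transform import Rotation as Ro
C={n:ctrl.calibration(n) for n in("side","top")}
def proj(n,X):
    c=C[n];p=c["mtx"]@(c["R"]@np.asarray(X,float)+c["t"]);return p[:2]/p[2]
def tri(ps,pt):
    return least_squares(lambda X:np.r_[proj("side",X)-ps,proj("top",X)-pt],[650,0,150])
s=lambda u,v:np.array([240+u/5,110+v/5]); t=lambda u,v:np.array([150+u/4.5,100+v/4.5])
E
python3 - <<'E'
from h import *
L2=tri(s(212,360),t(493,470));L1=tri(s(88,262),t(277,538))
print(L2.x,L2.cost,L1.x,L1.cost)
for a,b in(((393,260),(470,297)),((358,123),(188,238))):
    r=tri(s(*a),t(*b));print(r.x,r.cost)
obs=[("top",(53,76),t(188,238)),("top",(-32,-76),t(470,297)),("top",(-32,76),t(223,366)),("side",(-32,-76),s(393,260)),("side",(53,76),s(358,123))]
lv=[("top",69,t(277,538),150),("top",-69,t(493,470),150),("side",69,s(88,262),147),("side",-69,s(212,360),147)]
def W(p,x,y,z):
    c,q=np.cos(p[2]),np.sin(p[2]);return [p[0]+c*x-q*y,p[1]+q*x+c*y,z]
f=lambda p:np.concatenate([proj(n,W(p,*l,189))-o for n,l,o in obs]+[proj(n,W(p,-133,y+p[3],z))-o for n,y,o,z in lv])
r=least_squares(f,[750,70,0,0]);print(r.x,r.fun.round(1))
print("L1",W(r.x,-133,69+r.x[3],152),"L2",W(r.x,-133,-69+r.x[3],152))
# pink decoys, table pts
E
```

```text
[625.46086795   6.363177   148.75819936] 0.6899050837778767 [588.09821496 138.26894336 145.11900768] 0.03380947206609353
[727.88581233  16.93644662 188.11646388] 0.305129905978198
[768.04538457 186.11369937 188.34893492] 0.7704372143184275
[7.37514725e+02 9.87113545e+01 2.76144452e-01 1.00957920e+01] [ 0.1 -0.8  0.1 -0.5  0.5  0.1 -0.7 -0.1 -1.   0.  -0.4 -0.   0.   0.7
  0.1 -0.6  0.9  0.5]
L1 [np.float64(587.9882639471533), np.float64(138.54829537974496), 152] L2 [np.float64(625.6137167411969), np.float64(5.7765916848567045), 152]
```

Run:
```python
from h import *
def onz(n,u,v,z):
    c=C[n];d=c["R"].T@np.linalg.inv(c["mtx"])@[u,v,1];o=-c["R"].T@c["t"];return (o+d*(z-o[2])/d[2]).round(0)
for nm,p in dict(pinkA_l=(214,271),pinkA_r=(233,240),pinkB_l=(259,263),pinkB_r=(283,292),pepper=(408,227),rackL=(320,118),rackLf=(322,228)).items():
    print(nm,onz("top",*p,100),onz("top",*p,0),onz("top",*p,200))
# pink tops in side
for p in((228,182),(214,209)): print("side",onz("side",*p,112))
print("dial1",tri(s(130,430),t(345,538)).x)
S=ctrl.read_state();c=ctrl.calibration("wrist");R=Ro.from_euler("xyz",S["tool_rot"]).as_matrix()
print("cam in tool",R.T@(-c["R"].T@c["t"]-S["eef_pos"]),"axis",R.T@c["R"][2]);print(R)
```

```text
pinkA_l [449. 137. 100.] [449. 152.   0.] [449. 122. 200.]
pinkA_r [535.  84. 100.] [543.  94.   0.] [527.  74. 200.]
pinkB_l [469.  11. 100.] [471.  14.   0.] [467.   8. 200.]
pinkB_r [388. -55. 100.] [382. -58.   0.] [394. -52. 200.]
pepper [ 563. -417.  100.] [ 574. -453.    0.] [ 553. -380.  200.]
rackL [ 896. -177.  100.] [ 937. -191.    0.] [ 855. -163.  200.]
rackLf [ 565. -170.  100.] [ 575. -184.    0.] [ 554. -157.  200.]
side [492. 108. 112.]
side [431. -15. 112.]
dial1 [602.1766173  108.31435407  43.86273823]
cam in tool [  79.86880492   -0.8502951  -143.71755556] axis [-0.30976547 -0.00132791  0.95081207]
[[ 9.62471800e-01  2.71381479e-01 -3.57585872e-04]
 [ 2.71381713e-01 -9.62470837e-01  1.36125694e-03]
 [ 2.52539470e-05 -1.40721368e-03 -9.99999010e-01]]
```

carry_out(deltas=[0,0,0,0,0,-0.04,-1,0,0,0,0,0,-0.04,-1,0,0,0,0,0,-0.04,-1,0,0,0,0.04,-0.022,0,-1,0,0,0,0.04,-0.022,0,-1,0,0,0,0.04,-0.022,0,-1,0,0,0,0.04,-0.022,0,-1,0,0,0,0.04,-0.022,0,-1,0,0,0,0.04,-0.022,0,-1,0,0,0,0.04,-0.022,0,-1])

```text
clock: 1.4
eef_pos: [404.9, -400.2, 351.1]
tool_rot: [-3.141, 0.0, 0.275]
force: [-0.2, 0.2, -0.0]
width: 85.6
gripper_force: 0.0
```

carry_out(deltas=[0,0,0,0.022,-0.041,0,-1,0,0,0,0.022,-0.041,0,-1,0,0,0,0.022,-0.041,0,-1,0,0,0,0.022,-0.041,0,-1,0,0,0,0.022,-0.041,0,-1,0,0,0,0.022,-0.041,0,-1,0,0,0,0.022,-0.041,0,-1,0,0,0,0.022,-0.041,0,-1,0,0,0,0,0,0,-1])

```text
clock: 2.52
eef_pos: [484.9, -33.6, 351.2]
tool_rot: [-3.14, -0.001, 0.282]
force: [0.4, 0.2, -0.1]
width: 85.6
gripper_force: 0.0
```

Run:
```python
from cell import ctrl
S=ctrl.read_state()
for k in("clock","qpos","eef_pos","tool_rot","force"):print(k,S[k].round(3) if k!="clock" else S[k])
```

```text
clock 2.525
qpos [ 0.148  0.267 -0.176  1.779  0.05   1.099 -1.333]
eef_pos [484.9   -33.616 351.238]
tool_rot [-3.14e+00 -1.00e-03  2.82e-01]
force [ 0.377  0.222 -0.146]
```

carry_out(deltas=[0,0,0,0.05,0,0,-1,0,9,0,0,0,0,-1,0,9,0,0,0,0,-1,0,9,0,0,0,0,-1,0,9,0,0,0,0,-1,0,9,0,0,0,0,-1,0,0,0,0,0,0,-1])

```text
clock: 3.4
eef_pos: [534.2, -14.0, 353.3]
tool_rot: [-3.1, -0.655, 0.273]
force: [1.2, -0.1, 0.1]
width: 85.6
gripper_force: 0.0
```

Run:
```python
from cell import ctrl
import cv2
S=ctrl.read_state()
for k in("clock","qpos","eef_pos","tool_rot","force"):print(k,S[k].round(3) if k!="clock" else S[k])
cv2.imwrite("pics/w1.png",ctrl.get_image("wrist")[:,:,::-1])
```

```text
clock 3.4
qpos [ 0.642  0.136 -0.531  2.198 -0.761  0.315 -0.478]
eef_pos [534.239 -13.955 353.315]
tool_rot [-3.1   -0.655  0.273]
force [ 1.241 -0.112  0.081]
```

View pics/w1.png

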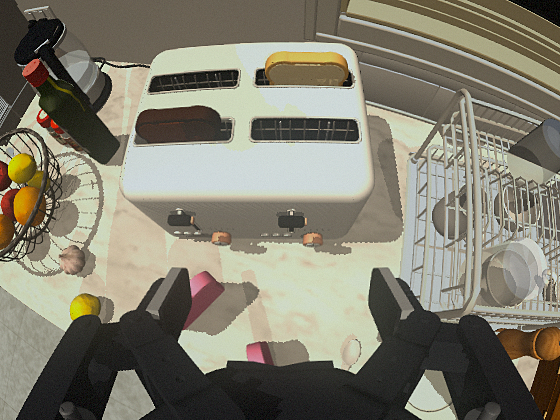

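```bash
python3 - <<'E'
import cv2
a=cv2.imread("pics/w1.png")[190:250,240:340]
cv2.imwrite("pics/w1c.png",cv2.resize(a,None,fx=7,fy=7,interpolation=cv2.INTER_CUBIC))
E
cat >> h.py <<'E'
def ray(u,v):
    c=ctrl.calibration("wrist");K=c["mtx"];d=np.array([u-K[0,2],v-K[1,2]]);r=np.hypot(*d);a=r/K[0,0]
    v3=np.r_[d/r*np.sin(a),np.cos(a)];return -c["R"].T@c["t"],c["R"].T@v3
def wz(u,v,z):
    o,d=ray(u,v);return o+d*(z-o[2])/d[2]
E
```

```text
(no output)
```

View pics/w1c.png

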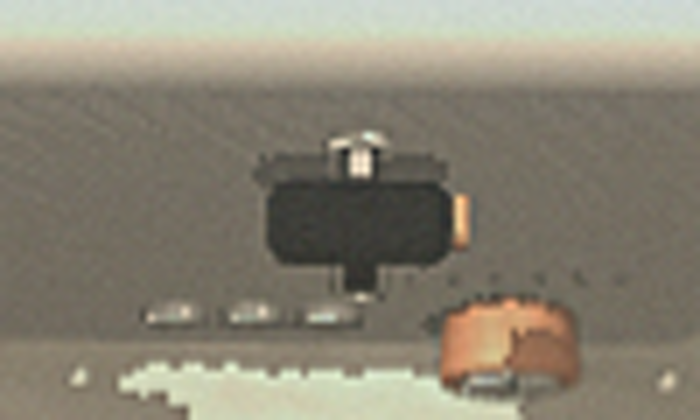

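The knob in the crop spans (267–452, 180–265), centred at wrist pixel (291.4, ~221).

Run:
```python
from h import *
b=wz(291.4,215.7,152);f=wz(291.4,227.9,140);print("back top",b,"front bot",f)
print("ends",wz(240+267/7,221,146),wz(240+452/7,221,146))
S=ctrl.read_state();R=Ro.from_euler("xyz",S["tool_rot"]).as_matrix();print(R)
yaw=.276;x=np.array([np.cos(yaw),np.sin(yaw),0])
print("depth",(b-f)@x)
c=(b+f)/2;c[2]=146;print("centre",c)
```

```text
back top [630.55113291   9.46144634 152.        ] front bot [619.5293079    6.16605335 140.        ]
ends [621.55716253  23.30396016 146.        ] [630.54849146  -6.96692604 146.        ]
[[ 0.76271237  0.29560613  0.57522765]
 [ 0.21599249 -0.95478866  0.2042691 ]
 [ 0.60960403 -0.03155371 -0.79207783]]
depth 11.50270885435835
centre [625.04022041   7.81374984 146.        ]
```

carry_out(deltas=[0,0,0,-0.011,0.003,0.035,-0.4,0,0,0,-0.011,0.003,0.035,-0.4,0,0,0,-0.011,0.003,0.035,-0.4,0,0,0,-0.011,0.003,0.035,-0.4,0,0,0,-0.011,0.003,0.035,-0.4,0,0,0,0,0,0,-0.4])

```text
clock: 4.2
eef_pos: [611.5, -17.4, 233.2]
tool_rot: [-3.064, -0.569, 0.289]
force: [-0.0, 0.3, 0.7]
width: 59.7
gripper_force: 0.0
```

```bash
cat > d.py <<'E'
from h import *
def go(T):
    S=ctrl.read_state();R=Ro.from_euler("xyz",S["tool_rot"]).as_matrix()
    print("q",S["qpos"].round(2),S["eef_pos"].round(1),S["tool_rot"].round(3),S["force"].round(1),S["width"]);print("z",R[:,2].round(3));print("delta tool mm",(R.T@(np.array(T)-S["eef_pos"])).round(1),"down10",(R.T@[0,0,-10]).round(2))
E
python3 -c "
from d import *
go([625.5,7.5,143])"
```

```text
q [ 0.31  0.44 -0.21  2.11 -1.09  0.23 -0.09] [611.5 -17.4 233.2] [-3.064 -0.569  0.289] [-0.   0.3  0.7] 59.65220708057667
z [ 0.493  0.227 -0.84 ]
delta tool mm [-31.3 -13.1  88.3] down10 [-5.39  0.65  8.4 ]
```

```bash
cat > fk.py <<'E'
import numpy as np, itertools
from scipy.optimize import least_squares
from scipy.spatial.transform import Rotation as Ro
D=[([1.23014979,.62911413,.03846028,1.51812948,-.02704427,.99627369,-.01998468],[176.3227,-625.1507,230.616],[-3.14018544,0,.27482833]),
([.148,.267,-.176,1.779,.05,1.099,-1.333],[484.9,-33.616,351.238],[-3.14,-.001,.282]),
([.642,.136,-.531,2.198,-.761,.315,-.478],[534.239,-13.955,353.315],[-3.1,-.655,.273]),
([.31,.44,-.21,2.11,-1.09,.23,-.09],[611.5,-17.4,233.2],[-3.064,-.569,.289])]
def fk(q,p,s):  # p: h,L1,L2,d,e1,e2,e3,yaw7,x0
    rz=lambda a:Ro.from_euler("z",a); ry=lambda a:Ro.from_euler("y",a)
    R=rz(s[0]*q[0])*ry(q[1]);T=np.array([p[8],0,p[0]])+R.apply([p[4],0,p[1]])
    R=R*rz(s[1]*q[2])*ry(q[3]);T=T+R.apply([p[5],0,p[2]])
    R=R*rz(s[2]*q[4])*ry(q[5]);T=T+R.apply([p[6],0,p[3]])
    return T,R*rz(s[3]*q[6]+p[7])
def fit():
    best=None
    for s in itertools.product([1,-1],repeat=4):
        for y in(0,np.pi/2,np.pi,-np.pi/2):
            f=lambda p:np.concatenate([np.r_[fk(q,p,s)[0]-t,300*(Ro.from_euler("xyz",r).inv()*fk(q,p,s)[1]).as_rotvec()] for q,t,r in D]+[.02*p[4:7],[.1*p[8]]])
            r=least_squares(f,[337,450,400,356,0,0,0,y,0])
            if best is None or r.cost<best[0]: best=(r.cost,r.x,s,r.fun)
    return best
if __name__=="__main__":
    b=fit();print(b[0],b[1].round(2),b[2],b[3].round(1))
E
python3 fk.py
```

```text
320.43584890250685 [313.09 523.45 352.06 324.5   41.81 -37.26  -1.44   1.57 -27.33] (-1, -1, -1, -1) [ 3.5  0.4 -3.9  0.   0.   0.1 -3.6 21.   4.7 -0.1  0.1  0.  -0.4 -6.4
  5.1  0.  -0.2  0.1  0.7  4.6 -5.9 -1.9 -0.8 -0.3  0.8 -0.7 -0.  -2.7]
```

```bash
sed -i 's/R.apply(\[p\[5\],0,p\[2\]\])/R.apply([p[5],p[9],p[2]])/; s/R.apply(\[p\[4\],0,p\[1\]\])/R.apply([p[4],p[9],p[1]])/; s/,y,0\])/,y,0,0])/; s/\.1\*p\[8\]\]/.1*p[8],.02*p[9]]/' fk.py; python3 fk.py
```

```text
3.991587417094377 [343.92 557.3  383.8  351.44   3.81   2.64   2.33   1.57  -0.59 -13.83] (-1, -1, -1, -1) [-0.3  0.4 -0.7  0.   0.   0.1  0.4  0.   0.7 -0.1  0.1  0.  -0.1  0.9
  0.7  0.  -0.2  0.1  0.  -0.7 -0.7 -1.9 -0.8 -0.3  0.1  0.1  0.  -0.1
 -0.3]
```

```bash
cat > ik.py <<'E'
from fk import *
b=fit();P,S=b[1],b[2]
lo=np.array([-3.06,-.37,-1.25,.18,-1.1,.23,-2.94]);hi=np.array([3.06,2.12,1.32,2.47,4.24,1.98,2.94])
def Rt(th,yaw=.276): # tool rot tilted forward th
    return Ro.from_euler("z",yaw)*Ro.from_euler("x",np.pi)*Ro.from_euler("y",th)
def ik(T,R,q0,w=.01):
    q0=np.array(q0,float)
    f=lambda q:np.r_[(fk(q,P,S)[0]-T),300*(R.inv()*fk(q,P,S)[1]).as_rotvec(),w*100*(q-q0)]
    r=least_squares(f,np.clip(q0,lo+.02,hi-.02),bounds=(lo,hi));return r.x,np.abs(r.fun[:6]).max()
E
python3 - <<'E'
from ik import *
for q7 in(1.9,-1.2):
  for th in(32,38,44,50):
    q=[0,.6,0,2.3,3.14,.4,q7]
    for T in([580,-5,205],[625.5,7.5,143],[625.5,7.5,69]):
        q,e=ik(T,Rt(np.radians(th)),q,.003);print(q7,th,T,q.round(2),round(e,1))
E
```

```text
1.9 32 [580, -5, 205] [0.04 0.44 0.05 2.27 4.24 0.23 0.78] 3.1
1.9 32 [625.5, 7.5, 143] [-0.08  0.61  0.18  2.2   4.08  0.33  0.9 ] 0.0
1.9 32 [625.5, 7.5, 69] [-0.17  0.79  0.3   2.22  3.89  0.54  1.07] 0.0
1.9 38 [580, -5, 205] [ 0.37  0.48 -0.38  2.33  3.33  0.27  1.74] 0.0
1.9 38 [625.5, 7.5, 143] [ 0.25  0.64 -0.28  2.27  3.27  0.38  1.79] 0.0
1.9 38 [625.5, 7.5, 69] [ 0.22  0.81 -0.24  2.29  3.26  0.57  1.84] 0.0
1.9 44 [580, -5, 205] [ 0.34  0.51 -0.29  2.42  3.43  0.5   1.67] 0.0
1.9 44 [625.5, 7.5, 143] [ 0.24  0.68 -0.23  2.35  3.36  0.61  1.74] 0.0
1.9 44 [625.5, 7.5, 69] [ 0.21  0.87 -0.19  2.35  3.34  0.8   1.8 ] 0.0
1.9 50 [580, -5, 205] [ 0.91  0.9  -1.25  2.47  2.52  0.81  2.78] 0.1
1.9 50 [625.5, 7.5, 143] [ 0.8   1.07 -1.16  2.39  2.6   0.91  2.82] 0.0
1.9 50 [625.5, 7.5, 69] [ 0.77  1.26 -1.08  2.38  2.75  1.03  2.84] 0.0
-1.2 32 [580, -5, 205] [0.04 0.44 0.05 2.27 4.24 0.23 0.78] 3.1
-1.2 32 [625.5, 7.5, 143] [-0.08  0.61  0.18  2.2   4.08  0.33  0.9 ] 0.0
-1.2 32 [625.5, 7.5, 69] [-0.17  0.79  0.3   2.22  3.89  0.54  1.07] 0.0
-1.2 38 [580, -5, 205] [-0.21  0.49  0.44  2.35  4.13  0.54  0.9 ] 0.0
-1.2 38 [625.5, 7.5, 143] [-0.25  0.68  0.46  2.28  3.99  0.64  0.97] 0.0
-1.2 38 [625.5, 7.5, 69] [-0.26  0.87  0.48  2.3   3.84  0.82  1.09] 0.0
-1.2 44 [580, -5, 205] [-0.23  0.56  0.53  2.43  3.98  0.77  1.07] 0.0
-1.2 44 [625.5, 7.5, 143] [-0.25  0.75  0.5   2.36  3.86  0.86  1.11] 0.0
-1.2 44 [625.5, 7.5, 69] [-0.24  0.94  0.48  2.37  3.74  1.04  1.2 ] 0.0
-1.2 50 [580, -5, 205] [ 0.91  0.9  -1.25  2.47  2.52  0.81  2.78] 0.1
-1.2 50 [625.5, 7.5, 143] [ 0.8   1.07 -1.16  2.39  2.6   0.91  2.82] 0.0
-1.2 50 [625.5, 7.5, 69] [ 0.77  1.26 -1.08  2.38  2.75  1.03  2.84] 0.0
```

```bash
cat > plan.py <<'E'
from ik import *
from cell import ctrl
import json
def plan(wps,claw,maxd=9.5,maxl=45):
    st=ctrl.read_state();q=np.array(st["qpos"]);print("clock",round(st["clock"],2),"q",q.round(2),st["eef_pos"].round(0),"fkerr",(fk(q,P,S)[0]-st["eef_pos"]).round(1))
    T0,R0=fk(q,P,S);rows=[];zs=[]
    for w in wps:
        w=np.array(w,float);path=[q+(w-q)*a for a in np.linspace(0,1,201)[1:]]
        for i,p in enumerate(path):
            T,R=fk(p,P,S);n=fk(path[i+1],P,S) if i<200-1 else None
            def d(T,R):return np.degrees((R0.inv()*R).as_rotvec()),R0.inv().apply(T-T0)
            if n is None or np.linalg.norm(d(*n)[0])>maxd or np.linalg.norm(d(*n)[1])>maxl:
                rv,sh=d(T,R);rv=rv.round(1);sh=(sh/1000).round(3)
                rows.append([*map(float,rv),*map(float,sh),claw]);T0=T0+R0.apply(sh*1000);R0=R0*Ro.from_rotvec(np.radians(rv));zs.append(T0.round(0).tolist())
        q=w
    for i in range(0,len(rows),12):print(json.dumps(sum(rows[i:i+12],[])).replace(".0,",","))
    print(zs)
E
python3 - <<'E'
from plan import *
plan([[.25,.2,-.25,1.9,-.3,.55,-.9],[.3,.2,-.3,1.9,3.35,.5,1.75]],-0.4)
E
```

```text
clock 4.2 q [ 0.31  0.44 -0.21  2.11 -1.09  0.23 -0.09] [611. -17. 233.] fkerr [0.4 2.3 0.8]
[1.7, 1.4, -2, 0.032, -0.019, -0.023, -0.4, 0.9, 0.2, -2.2, 0.028, -0.018, -0.029, -0.4, -1, -1.2, -2.2, 0.023, -0.011, -0.037, -0.4, -3.1, -1.7, -1.2, 0.013, 0.002, -0.038, -0.4, -2.1, -1.7, -8.3, -0.01, 0.014, -0, -0.4, -2, -1.9, -8.2, -0.01, 0.014, -0, -0.4, -1.9, -1.9, -8.3, -0.012, 0.012, -0.001, -0.4, -1.7, -2.1, -8.2, -0.012, 0.012, -0, -0.4, -1.6, -2.2, -8.3, -0.013, 0.011, -0.001, -0.4, -1.4, -2.3, -8.2, -0.013, 0.01, -0, -0.4, -1.3, -2.3, -8.3, -0.014, 0.009, -0.001, -0.4, -1.2, -2.5, -8.3, -0.015, 0.008, -0, -0.4]
[-0.9, -2.5, -8.2, -0.015, 0.007, -0.001, -0.4, -0.8, -2.5, -8.3, -0.015, 0.006, 0, -0.4, -0.6, -2.6, -8.3, -0.016, 0.005, -0, -0.4, -0.5, -2.7, -8.3, -0.016, 0.003, -0.001, -0.4, -0.2, -2.6, -8.3, -0.017, 0.003, -0, -0.4, -0.1, -2.7, -8.2, -0.016, 0.002, -0.001, -0.4, 0, -2.6, -8.3, -0.016, 0.001, 0, -0.4, 0.3, -2.6, -8.3, -0.017, -0.001, -0, -0.4, 0.4, -2.6, -8.3, -0.016, -0.002, -0.001, -0.4, 0.6, -2.6, -8.3, -0.016, -0.002, -0, -0.4, 0.8, -2.5, -8.3, -0.016, -0.004, -
[... 1252 characters left out ...]
0, 419.0], [634.0, -165.0, 428.0], [641.0, -177.0, 439.0], [648.0, -187.0, 450.0], [655.0, -195.0, 461.0], [663.0, -204.0, 474.0], [670.0, -210.0, 487.0], [678.0, -214.0, 500.0], [687.0, -218.0, 514.0], [695.0, -220.0, 528.0], [703.0, -220.0, 542.0], [711.0, -219.0, 556.0], [719.0, -217.0, 570.0], [727.0, -213.0, 583.0], [734.0, -208.0, 596.0], [742.0, -201.0, 609.0], [749.0, -194.0, 621.0], [755.0, -184.0, 633.0], [762.0, -174.0, 643.0], [767.0, -163.0, 652.0], [772.0, -151.0, 662.0], [776.0, -137.0, 669.0], [779.0, -124.0, 676.0], [783.0, -109.0, 681.0], [786.0, -94.0, 686.0], [786.0, -80.0, 689.0], [788.0, -63.0, 691.0], [787.0, -48.0, 692.0], [787.0, -33.0, 692.0], [786.0, -18.0, 689.0]]
```

carry_out(deltas=[1.7,1.4,-2,0.032,-0.019,-0.023,-0.4,0.9,0.2,-2.2,0.028,-0.018,-0.029,-0.4,-1,-1.2,-2.2,0.023,-0.011,-0.037,-0.4,-3.1,-1.7,-1.2,0.013,0.002,-0.038,-0.4,-2.1,-1.7,-8.3,-0.01,0.014,0,-0.4,-2,-1.9,-8.2,-0.01,0.014,0,-0.4,-1.9,-1.9,-8.3,-0.012,0.012,-0.001,-0.4,-1.7,-2.1,-8.2,-0.012,0.012,0,-0.4,-1.6,-2.2,-8.3,-0.013,0.011,-0.001,-0.4,-1.4,-2.3,-8.2,-0.013,0.01,0,-0.4,-1.3,-2.3,-8.3,-0.014,0.009,-0.001,-0.4,-1.2,-2.5,-8.3,-0.015,0.008,0,-0.4])

```text
clock: 5.7
eef_pos: [612.5, -114.4, 400.0]
tool_rot: [2.584, 0.14, 1.457]
force: [-0.5, -0.1, -0.5]
width: 60.0
gripper_force: 0.0
```

Run:
```python
from plan import *
plan([[.3,.2,-.3,1.9,3.35,.5,1.75]],-0.4)
```

```text
clock 5.7 q [-0.13  0.19  0.23  1.91  0.2   0.49 -0.14] [ 612. -114.  400.] fkerr [ 2.2  0.2 -0.5]
[-0.3, -2.3, -8.1, -0.014, 0.003, 0, -0.4, -0.2, -2.4, -8, -0.015, 0.002, 0, -0.4, -0, -2.3, -8.1, -0.014, 0.001, 0, -0.4, 0, -2.4, -8, -0.015, 0.001, 0, -0.4, 0.2, -2.4, -8.1, -0.015, 0, 0, -0.4, 0.3, -2.4, -8, -0.014, -0, -0, -0.4, 0.4, -2.3, -8, -0.015, -0.002, -0, -0.4, 0.5, -2.4, -8.1, -0.015, -0.002, -0, -0.4, 0.7, -2.4, -8, -0.015, -0.003, -0, -0.4, 0.8, -2.3, -8, -0.015, -0.004, -0.001, -0.4, 0.9, -2.3, -8, -0.014, -0.004, 0, -0.4, 1, -2.3, -7.9, -0.015, -0.006, -0, -0.4]
[1.2, -2.2, -8, -0.014, -0.006, -0, -0.4, 1.3, -2.2, -8, -0.014, -0.007, -0.001, -0.4, 1.4, -2.1, -7.9, -0.014, -0.008, 0, -0.4, 1.6, -2, -7.9, -0.013, -0.009, -0, -0.4, 1.7, -2, -8, -0.013, -0.01, -0.001, -0.4, 1.9, -1.9, -7.9, -0.012, -0.01, 0, -0.4, 1.9, -1.7, -7.9, -0.012, -0.012, -0, -0.4, 2.1, -1.7, -7.9, -0.011, -0.012, -0.001, -0.4, 2.2, -1.5, -7.8, -0.01, -0.013, -0, -0.4, 2.3, -1.4, -7.9, -0.01, -0.013, -0.001, -0.4, 2.4, -1.3, -7.9, -0.009, -0.015, -0, -0.4, 2.4, -1.1, -7.8, -0.008, -0.015, -0.001, -
[... 559 characters left out ...]
0, 428.0], [632.0, -190.0, 436.0], [637.0, -201.0, 446.0], [644.0, -209.0, 456.0], [651.0, -217.0, 468.0], [657.0, -223.0, 480.0], [665.0, -228.0, 492.0], [673.0, -232.0, 505.0], [682.0, -235.0, 517.0], [690.0, -235.0, 531.0], [699.0, -234.0, 544.0], [707.0, -233.0, 557.0], [716.0, -229.0, 571.0], [724.0, -224.0, 583.0], [733.0, -218.0, 596.0], [740.0, -210.0, 608.0], [748.0, -201.0, 620.0], [755.0, -190.0, 630.0], [762.0, -179.0, 641.0], [767.0, -166.0, 651.0], [773.0, -152.0, 659.0], [777.0, -138.0, 667.0], [781.0, -123.0, 674.0], [784.0, -107.0, 679.0], [786.0, -90.0, 683.0], [788.0, -74.0, 687.0], [788.0, -57.0, 689.0], [788.0, -40.0, 690.0], [787.0, -23.0, 690.0], [786.0, -18.0, 690.0]]
```

carry_out(deltas=[-0.3,-2.3,-8.1,-0.014,0.003,0,-0.4,-0.2,-2.4,-8,-0.015,0.002,0,-0.4,0,-2.3,-8.1,-0.014,0.001,0,-0.4,0,-2.4,-8,-0.015,0.001,0,-0.4,0.2,-2.4,-8.1,-0.015,0,0,-0.4,0.3,-2.4,-8,-0.014,0,0,-0.4,0.4,-2.3,-8,-0.015,-0.002,0,-0.4,0.5,-2.4,-8.1,-0.015,-0.002,0,-0.4,0.7,-2.4,-8,-0.015,-0.003,0,-0.4,0.8,-2.3,-8,-0.015,-0.004,-0.001,-0.4,0.9,-2.3,-8,-0.014,-0.004,0,-0.4,1,-2.3,-7.9,-0.015,-0.006,0,-0.4])

```text
clock: 7.2
eef_pos: [671.3, -232.4, 505.3]
tool_rot: [-2.404, 0.757, -2.865]
force: [0.4, -0.5, 0.3]
width: 59.5
gripper_force: 0.0
```

Run:
```python
from plan import *
plan([[.3,.2,-.3,1.9,3.35,.5,1.75]],-0.4)
```

```text
clock 7.2 q [-0.2   0.2   0.32  1.91  1.27  0.42  0.58] [ 671. -232.  505.] fkerr [ 3.1 -2.   0.9]
[1.1, -2, -8.7, -0.013, -0.006, 0, -0.4, 1.3, -1.9, -8.7, -0.012, -0.006, 0.001, -0.4, 1.4, -1.9, -8.6, -0.013, -0.008, -0, -0.4, 1.6, -1.9, -8.7, -0.012, -0.008, -0, -0.4, 1.7, -1.9, -8.5, -0.012, -0.01, -0, -0.4, 1.9, -1.7, -8.6, -0.012, -0.011, -0.001, -0.4, 2.1, -1.7, -8.5, -0.012, -0.012, 0, -0.4, 2.2, -1.6, -8.5, -0.011, -0.012, -0, -0.4, 2.4, -1.4, -8.4, -0.01, -0.014, -0.001, -0.4, 2.6, -1.3, -8.4, -0.009, -0.015, -0, -0.4, 2.6, -1.2, -8.4, -0.008, -0.017, -0.001, -0.4, 2.8, -0.9, -8.4, -0.007, -0.017, -0.001, -0.4]
[2.9, -0.8, -8.3, -0.006, -0.017, -0.001, -0.4, 3, -0.5, -8.3, -0.005, -0.019, -0.001, -0.4, 3.1, -0.3, -8.3, -0.003, -0.019, -0.001, -0.4, 3.1, -0.1, -8.3, -0.002, -0.019, -0.001, -0.4, 3.1, 0.1, -8.3, 0, -0.02, -0.001, -0.4, 3.1, 0.4, -8.2, 0.001, -0.019, -0.001, -0.4, 3.1, 0.6, -8.3, 0.004, -0.02, -0.001, -0.4, 3.1, 0.9, -8.2, 0.004, -0.019, -0.001, -0.4]
[[682.0, -237.0, 518.0], [690.0, -238.0, 529.0], [699.0, -238.0, 541.0], [707.0, -235.0, 553.0], [716.0, -232.0, 565.0], [724.0, -227.0, 578.0], [733.0, -220.0, 591.0], [742.0, -211.0, 602.0], [750.0, -201.0, 613.0], [758.0, -190.0, 624.0], [765.0, -177.0, 636.0], [771.0, -163.0, 646.0], [776.0, -148.0, 655.0], [781.0, -131.0, 663.0], [784.0, -113.0, 670.0], [787.0, -95.0, 676.0], [788.0, -76.0, 682.0], [789.0, -57.0, 685.0], [788.0, -37.0, 689.0], [787.0, -18.0, 690.0]]
```

carry_out(deltas=[1.1,-2,-8.7,-0.013,-0.006,0,-0.4,1.3,-1.9,-8.7,-0.012,-0.006,0.001,-0.4,1.4,-1.9,-8.6,-0.013,-0.008,0,-0.4,1.6,-1.9,-8.7,-0.012,-0.008,0,-0.4,1.7,-1.9,-8.5,-0.012,-0.01,0,-0.4,1.9,-1.7,-8.6,-0.012,-0.011,-0.001,-0.4,2.1,-1.7,-8.5,-0.012,-0.012,0,-0.4,2.2,-1.6,-8.5,-0.011,-0.012,0,-0.4,2.4,-1.4,-8.4,-0.01,-0.014,-0.001,-0.4,2.6,-1.3,-8.4,-0.009,-0.015,0,-0.4,2.6,-1.2,-8.4,-0.008,-0.017,-0.001,-0.4,2.8,-0.9,-8.4,-0.007,-0.017,-0.001,-0.4])

```text
clock: 8.7
eef_pos: [767.9, -160.6, 645.6]
tool_rot: [-1.758, -0.733, -1.762]
force: [0.3, -0.4, 0.5]
width: 59.8
gripper_force: 0.0
```

Run:
```python
from plan import *
q=ctrl.read_state()["qpos"]
g,e=ik(np.array([570,-8,260]),Rt(np.radians(42)),[.1,.5,0,2.35,3.6,.5,1.4],.003);print(g.round(2),e)
m=q+(g-q)*.5; m[1]=.2;m[3]=2.0;m[5]=.5
plan([m,g],-0.4)
```

```text
[ 0.28  0.34 -0.19  2.36  3.84  0.31  1.23] 0.0006319769855977083
clock 8.7 q [-0.18  0.2   0.29  1.9   2.63  0.42  1.13] [ 768. -161.  646.] fkerr [ 4.8 -1.2  3.7]
[2.9, -1.9, -8.8, -0.016, -0.006, -0.003, -0.4, 3.3, -1.9, -8.5, -0.018, -0.009, -0.005, -0.4, 3.8, -2.1, -8.4, -0.02, -0.014, -0.005, -0.4, 3, -1.5, -6, -0.016, -0.013, -0.005, -0.4, 0.4, -4.4, -2.9, -0.043, 0.005, -0.003, -0.4, 0.5, -4.4, -2.9, -0.043, 0.003, -0.003, -0.4, 0.7, -4.4, -2.7, -0.044, 0.001, -0.002, -0.4, 0.8, -4.5, -2.9, -0.045, -0.001, -0.002, -0.4, 1.1, -4.5, -2.8, -0.045, -0.003, -0.002, -0.4, 1.2, -4.5, -2.8, -0.044, -0.005, -0.002, -0.4, 1.4, -4.3, -2.7, -0.043, -0.008, -0.001, -0.4, 1.6, -4.2, -2.8, -0.043, -0.009, -0.001, -0.4]
[1.9, -4.3, -2.8, -0.043, -0.012, -0.001, -0.4, 1.2, -2.5, -1.7, -0.025, -0.009, -0, -0.4]
[[774.0, -146.0, 643.0], [773.0, -126.0, 636.0], [771.0, -103.0, 627.0], [767.0, -84.0, 618.0], [759.0, -76.0, 576.0], [748.0, -67.0, 535.0], [734.0, -58.0, 494.0], [717.0, -50.0, 454.0], [697.0, -42.0, 414.0], [673.0, -34.0, 377.0], [648.0, -26.0, 342.0], [620.0, -19.0, 309.0], [590.0, -12.0, 277.0], [570.0, -8.0, 260.0]]
```

carry_out(deltas=[2.9,-1.9,-8.8,-0.016,-0.006,-0.003,-0.4,3.3,-1.9,-8.5,-0.018,-0.009,-0.005,-0.4,3.8,-2.1,-8.4,-0.02,-0.014,-0.005,-0.4,3,-1.5,-6,-0.016,-0.013,-0.005,-0.4,0.4,-4.4,-2.9,-0.043,0.005,-0.003,-0.4,0.5,-4.4,-2.9,-0.043,0.003,-0.003,-0.4,0.7,-4.4,-2.7,-0.044,0.001,-0.002,-0.4,0.8,-4.5,-2.9,-0.045,-0.001,-0.002,-0.4,1.1,-4.5,-2.8,-0.045,-0.003,-0.002,-0.4])

```text
clock: 9.82
eef_pos: [690.9, -39.1, 408.9]
tool_rot: [-2.943, -1.059, -0.135]
force: [-0.0, -0.4, 0.0]
width: 60.0
gripper_force: 0.0
```

```bash
cat > cart.py <<'E'
from plan import *
def cart(T,th,n,claw):
    """n equal rows, tool-frame deltas, from the measured pose to TCP T, tilt th deg"""
    st=ctrl.read_state();R0=Ro.from_euler("xyz",st["tool_rot"]);T0=st["eef_pos"]
    print("clock",round(st["clock"],2),"q",st["qpos"].round(2),T0.round(1),"F",st["force"].round(1),st["width"],"tilt err deg",np.degrees((R0.inv()*Rt(np.radians(th))).as_rotvec()).round(1))
    rv=(R0.inv()*Rt(np.radians(th))).as_rotvec();rows=[];X,R=T0,R0
    for k in range(1,n+1):
        Tn=T0+(np.array(T)-T0)*k/n;Rn=R0*Ro.from_rotvec(rv*k/n)
        s=(R.inv().apply(Tn-X)/1000).round(4);w=np.degrees((R.inv()*Rn).as_rotvec()).round(1)
        rows+=[*map(float,w),*map(float,s),claw];X=X+R.apply(s*1000);R=R*Ro.from_rotvec(np.radians(w))
    print(json.dumps(rows).replace(".0,",","))
E
python3 - <<'E'
from cart import *
cart([575,-6.5,240],44,9,-.4)
E
```

```text
clock 9.82 q [0.06 0.27 0.05 2.19 3.61 0.43 1.12] [690.9 -39.1 408.9] F [-0.  -0.4  0. ] 60.0399073604394 tilt err deg [  7.4 -17.7 -12.7]
[0.8, -2, -1.4, -0.0229, -0.0023, -0.0019, -0.4, 0.9, -1.9, -1.4, -0.0228, -0.0029, -0.0011, -0.4, 0.8, -2, -1.4, -0.0228, -0.0034, -0.0004, -0.4, 0.8, -2, -1.4, -0.0227, -0.004, 0.0006, -0.4, 0.8, -1.9, -1.4, -0.0225, -0.0045, 0.0014, -0.4, 0.9, -2, -1.5, -0.0224, -0.0051, 0.0022, -0.4, 0.8, -2, -1.4, -0.0222, -0.0056, 0.0031, -0.4, 0.8, -1.9, -1.4, -0.0219, -0.006, 0.0039, -0.4, 0.8, -2, -1.4, -0.0215, -0.0066, 0.0047, -0.4]
```

carry_out(deltas=[0.8,-2,-1.4,-0.023,-0.002,-0.002,-0.4,0.9,-2,-1.4,-0.023,-0.003,-0.001,-0.4,0.8,-2,-1.4,-0.023,-0.003,0,-0.4,0.8,-2,-1.4,-0.023,-0.004,0,-0.4,0.8,-2,-1.4,-0.023,-0.004,0.001,-0.4,0.9,-2,-1.4,-0.022,-0.005,0.002,-0.4,0.8,-2,-1.4,-0.022,-0.006,0.003,-0.4,0.8,-2,-1.4,-0.022,-0.006,0.004,-0.4,0.8,-2,-1.4,-0.022,-0.006,0.005,-0.4,0,0,0,0,0,0,-0.4])

```text
clock: 11.08
eef_pos: [573.5, -8.7, 237.4]
tool_rot: [-3.138, -0.76, 0.269]
force: [-0.0, -0.5, 0.7]
width: 59.8
gripper_force: 0.0
```

Run:
```python
from cart import *
T=np.array([625.5,7.5,143])
cart(T-50*Rt(np.radians(44)).as_matrix()[:,2],44,4,-.4)
```

```text
clock 11.07 q [0.11 0.4  0.03 2.39 3.83 0.47 1.24] [573.5  -8.7 237.4] F [-0.  -0.5  0.7] 59.828218480388045 tilt err deg [ 0.1  0.5 -0.3]
[0, 0.1, -0.1, -0.0065, -0.0003, 0.014, -0.4, 0, 0.1, -0, -0.0065, -0.0004, 0.014, -0.4, 0, 0.1, -0.1, -0.0065, -0.0003, 0.0139, -0.4, 0.1, 0.2, -0.1, -0.0066, -0.0004, 0.014, -0.4]
```

Orientation is now as wanted. I move to the standoff and look.

carry_out(deltas=[0,0.2,-0.1,-0.0065,0,0.014,-0.4,0,0.1,0,-0.0065,-0.001,0.014,-0.4,0,0.1,-0.1,-0.0065,0,0.014,-0.4,0,0.1,-0.1,-0.0065,0,0.014,-0.4,0,0,0,0,0,0,-0.4])

```text
clock: 11.7
eef_pos: [593.9, -2.3, 179.9]
tool_rot: [3.14, -0.771, 0.277]
force: [0.3, 0.1, 1.1]
width: 60.0
gripper_force: 0.0
```

Run:
```python
from cart import *
import cv2
im=ctrl.get_image("wrist")[:,:,::-1]
cv2.imwrite("pics/w2.png",cv2.resize(im[150:400,130:430],None,fx=2.4,fy=2.4,interpolation=cv2.INTER_CUBIC))
cart([625.5,7.5,143],44,4,-.4)
from h import *
c=ctrl.calibration("wrist");K=c["mtx"]
def pw(X):
    v=c["R"]@np.array(X)+c["t"];a=np.arctan2(np.hypot(v[0],v[1]),v[2]);d=v[:2]/np.hypot(v[0],v[1])*a*K[0,0]+K[:2,2]
    return ((d-[130,150])*2.4).round(0)
print("predict knob back-top mid",pw([631,9.3,152]),"front-bot mid",pw([619,5.8,140]))
```

```text
clock 11.75 q [0.04 0.57 0.1  2.41 3.68 0.65 1.38] [593.9  -2.4 180.6] F [0.2 0.3 0.1] 59.78152011050251 tilt err deg [ 0.1 -0.2  0. ]
[0, -0.1, 0, -0.0006, -0.0003, 0.0125, -0.4, 0.1, -0, 0, -0.0006, -0.0002, 0.0125, -0.4, -0, -0.1, 0, -0.0006, -0.0002, 0.0125, -0.4, 0, -0, 0, -0.0006, -0.0003, 0.0125, -0.4]
predict knob back-top mid [358. 181.] front-bot mid [359. 241.]
```

View pics/w2.png

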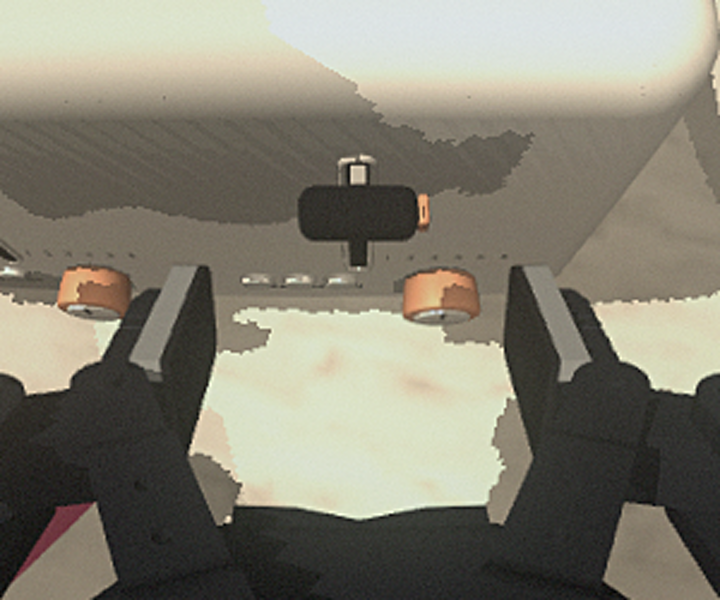

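The knob is at (358, 185–242), as predicted and centred between the fingers. I advance and close.

carry_out(deltas=[0,0,0,-0.0005,0,0.0125,-0.4,0,0,0,-0.0005,0,0.0125,-0.4,0,0,0,-0.0005,-0.0005,0.0125,-0.4,0,0,0,-0.0005,-0.0005,0.012,-0.4,0,0,0,0,0,0,-0.4])

```text
clock: 12.38
eef_pos: [625.5, 7.9, 142.8]
tool_rot: [3.14, -0.771, 0.277]
force: [-0.4, 0.0, 0.3]
width: 59.7
gripper_force: 0.0
```

carry_out(deltas=[0,0,0,0,0,0,-0.1,0,0,0,0,0,0,0.1,0,0,0,0,0,0,0.3,0,0,0,0,0,0,0.5,0,0,0,0,0,0,0.7,0,0,0,0,0,0,0.8])

```text
clock: 13.12
eef_pos: [625.0, 6.9, 144.2]
tool_rot: [3.139, -0.772, 0.276]
force: [-4.2, -1.2, 6.4]
width: 28.7
gripper_force: 59.2
```

Run:
```python
from cart import *
import cv2
cv2.imwrite("pics/w3.png",cv2.resize(ctrl.get_image("wrist")[150:400,130:430,::-1],None,fx=2.4,fy=2.4))
print(ctrl.read_state()["gripper_force"])
cart([625.5,7.5,70],44,12,1)
```

```text
59.15503978729248
clock 13.18 q [0.   0.68 0.11 2.35 3.63 0.7  1.41] [625.    6.9 144.2] F [-4.4 -1.3  5.9] 28.739076589799957 tilt err deg [ 0.2 -0.2 -0. ]
[0, -0, -0, -0.0043, -0, 0.0045, 1, 0, -0, -0, -0.0043, -0.0001, 0.0044, 1, 0, -0.1, -0, -0.0042, -0, 0.0045, 1, 0.1, 0, -0, -0.0043, -0.0001, 0.0045, 1, -0, -0, -0, -0.0043, -0, 0.0044, 1, -0, -0, -0, -0.0042, -0.0001, 0.0045, 1, -0, -0, -0, -0.0043, -0, 0.0045, 1, 0, -0.1, -0, -0.0043, -0.0001, 0.0045, 1, 0, 0, -0, -0.0042, 0, 0.0044, 1, 0, -0, -0, -0.0043, -0, 0.0045, 1, 0, -0, -0, -0.0043, -0.0001, 0.0045, 1, 0.1, -0, -0, -0.0042, -0, 0.0045, 1]
```

View pics/w3.png

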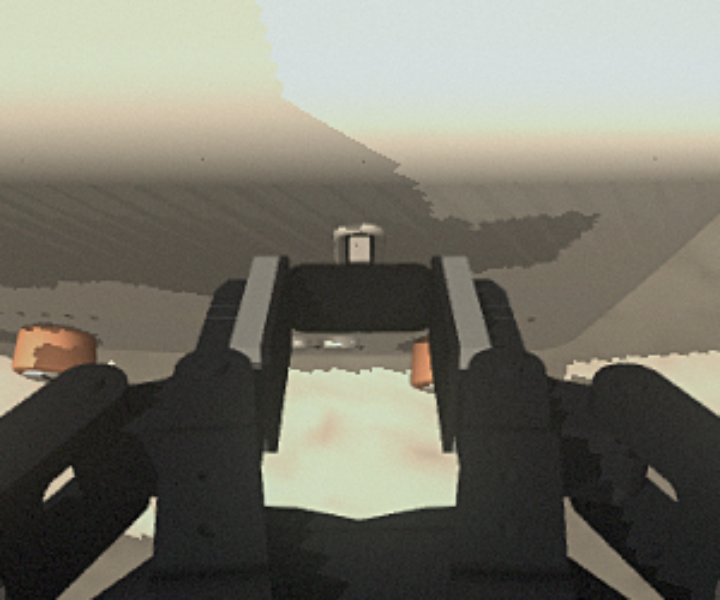

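The knob is gripped squarely (pads at x≈280 and 440). I press gently at about 24 mm/s.

carry_out(deltas=[0,0,0,-0.0021,0,0.0022,1,0,0,0,-0.0021,0,0.0022,1,0,0,0,-0.0021,0,0.0022,1,0,0,0,-0.0021,0,0.0022,1,0,0,0,-0.0021,0,0.0022,1,0,0,0,-0.0021,0,0.0022,1,0,0,0,-0.0021,0,0.0022,1,0,0,0,-0.0021,0,0.0022,1,0,0,0,-0.0021,0,0.0022,1,0,0,0,-0.0021,0,0.0022,1,0,0,0,-0.0021,0,0.0022,1,0,0,0,-0.0021,0,0.0022,1])

```text
clock: 14.68
eef_pos: [625.0, 6.9, 107.8]
tool_rot: [3.139, -0.772, 0.276]
force: [-9.7, -2.2, 12.3]
width: 28.9
gripper_force: 60.1
```

carry_out(deltas=[0,0,0,-0.0021,0,0.0022,1,0,0,0,-0.0021,0,0.0022,1,0,0,0,-0.0021,0,0.0022,1,0,0,0,-0.0021,0,0.0022,1,0,0,0,-0.0021,0,0.0022,1])

```text
clock: 15.3
eef_pos: [625.0, 6.9, 92.7]
tool_rot: [3.139, -0.772, 0.276]
force: [-8.9, -2.3, 10.0]
width: 28.9
gripper_force: 59.8
```

carry_out(deltas=[0,0,0,-0.0021,0,0.0022,1,0,0,0,-0.0021,0,0.0022,1,0,0,0,-0.0021,0,0.0022,1,0,0,0,-0.0021,0,0.0022,1,0,0,0,-0.0021,0,0.0022,1,0,0,0,-0.0021,0,0.0022,1,0,0,0,-0.0014,0,0.0015,1,0,0,0,0,0,0,1])

```text
clock: 16.3
eef_pos: [625.0, 6.9, 72.3]
tool_rot: [3.139, -0.772, 0.276]
force: [-8.1, -2.1, 10.1]
width: 28.6
gripper_force: 59.8
```

Run:
```python
from cart import *
import cv2
w=ctrl.get_image("wrist")[150:400,130:430,::-1];s=ctrl.get_image("side")[110:220,240:390,::-1]
f=lambda a:cv2.resize(a,(400,333 if a is w else 293),interpolation=cv2.INTER_CUBIC)
W,Sd=f(w),f(s);Sd=cv2.copyMakeBorder(cv2.convertScaleAbs(Sd,alpha=1.5),0,40,0,0,cv2.BORDER_CONSTANT)
cv2.imwrite("pics/e.png",np.hstack([W,Sd]))
st=ctrl.read_state();print(st["clock"],st["eef_pos"],st["force"],st["gripper_force"],st["qpos"].round(2))
```

```text
16.4 [625.03831866   6.93400553  72.2917115 ] [-7.43662331 -1.85450013  9.4711058 ] 59.78826463222504 [-0.01  0.86  0.14  2.36  3.55  0.88  1.48]
```

View pics/e.png

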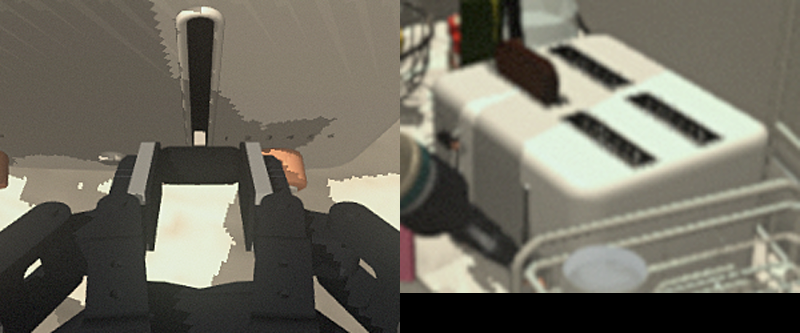

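The pale slice is fully down inside its slot, the brown toast is still up, and the knob hasn't slipped in the pads. I add a small margin.

carry_out(deltas=[0,0,0,-0.0009,0,0.0009,1,0,0,0,-0.0009,0,0.0009,1,0,0,0,0,0,0,1,0,0,0,0,0,0,1])

```text
clock: 16.9
eef_pos: [625.1, 6.9, 70.0]
tool_rot: [3.139, -0.772, 0.276]
force: [-8.2, -2.3, 11.2]
width: 28.5
gripper_force: 60.0
```

Run:
```python
from cell import ctrl
s=ctrl.read_state();print(s["eef_pos"],s["force"],s["gripper_force"])
if 68.5<s["eef_pos"][2]<71.5 and s["gripper_force"]>40: print(ctrl.finish_job())
```

```text
[625.05208171   6.93205756  69.99710713] [-8.15911989 -2.28746361 11.17782251] 59.96104717254639
the job is handed in; nothing more can be done
None
```

The right lever (lever2, the pale slice's side) is pressed about 74 mm, past the third click, and still held in the gripper; the brown toast and left lever stayed up, and I handed the job in at about 17 s.

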